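Feel along the row of mortar specimens

TASK

Check that the mortar has set: go along the row of four specimens in the mould from the red marker to the blue one and touch the top of each in turn, one at a time, gently and for a moment, with the fingertips. Finish while holding the fingertips lightly on the last specimen, the one by the blue marker, so that it is plain where the check ended. Only touch: lift nothing, and leave the markers and everything else where they are.

Things in the scene. Friction and masses are not known exactly. Their poses are not given: they have to be found in the camera images.
- specimen_a: Dark grey hardened mortar block, 40 x 40 x 30 mm high, about 100 g, standing loose in a pocket of the pale four-pocket mould: an end place of the row (deck y = -75 mm). Origin at the centre of its underside, z up; its flat top face is 30 mm above the origin and 10 mm above the mould walls. Specimens stand 50 mm apart centre to centre, tops level at about 125 mm above the bench.
- specimen_b: Dark grey hardened mortar block, 40 x 40 x 30 mm high, about 100 g, standing loose in a pocket of the pale four-pocket mould: beside specimen_a (deck y = -25 mm). Origin at the centre of its underside, z up; its flat top face is 30 mm above the origin and 10 mm above the mould walls. Specimens stand 50 mm apart centre to centre, tops level at about 125 mm above the bench.
- specimen_c: Dark grey hardened mortar block, 40 x 40 x 30 mm high, about 100 g, standing loose in a pocket of the pale four-pocket mould: between specimen_b and specimen_d (deck y = +25 mm). Origin at the centre of its underside, z up; its flat top face is 30 mm above the origin and 10 mm above the mould walls. Specimens stand 50 mm apart centre to centre, tops level at about 125 mm above the bench.
- specimen_d: Dark grey hardened mortar block, 40 x 40 x 30 mm high, about 100 g, standing loose in a pocket of the pale four-pocket mould: the other end place of the row (deck y = +75 mm). Origin at the centre of its underside, z up; its flat top face is 30 mm above the origin and 10 mm above the mould walls. Specimens stand 50 mm apart centre to centre, tops level at about 125 mm above the bench.
- deck: Steel deck, 210 x 370 mm, of a compaction table on a fixed green base. Origin: centre of its top face, 90 mm above the bench; z up, y along the row. The 56 x 306 mm mould (walls 25 mm high, pocket floors 5 mm up) is fixed on it. It moves straight down only, on springs: sinks from 1.5 to 3.5 N of push on, then 0.6 N more per mm; hard stop at 15 mm; springs back up when released.
- marker_red: Loose red plastic marker pin, waisted and round, 24 mm in diameter, 36 mm tall, standing upright on one of the two solid ends of the mould, 50 mm from the centre of the end specimen; its top is about 26 mm above the specimens' tops. Either end may be the red one. It marks the end of the row to begin at. Origin at the centre of its underside. Leave it standing.
- marker_blue: Loose blue plastic marker pin, waisted and round, 24 mm in diameter, 36 mm tall, standing upright on one of the two solid ends of the mould, 50 mm from the centre of the end specimen; its top is about 26 mm above the specimens' tops. Either end may be the red one. It marks the end of the row to finish at. Origin at the centre of its underside. Leave it standing.
- spare: Spare mortar block like the specimens, 40 x 40 x 30 mm, lying on the deck at the side of the mould, not in the row; origin at the centre of its underside. Leave it alone.
- straightedge: Loose flat aluminium bar, 30 x 200 x 6 mm, lying on the deck on the other side of the mould; origin at the centre of its underside, long axis y. Leave it alone.
- bowl: Loose steel mixing bowl, 170 mm across, 100 mm high, on the bench; origin at the centre of its underside. Leave it alone.
- beaker: Loose clear plastic beaker, 80 mm across, 100 mm high, on the bench; origin at the centre of its underside. Leave it alone.
- jar: Loose jar with a white cap, 70 mm across, 100 mm high, on the bench; origin at the centre of its underside. Leave it alone.
- tamper: Loose dark steel tamper standing on its foot, 44 mm across, 115 mm high, on the bench; origin at the centre of its underside. Leave it alone.
Not all that is in view belongs to the job. Leave any purple look-alike of the specimen_a alone.

How it is judged (in metres and radians):
On the way, in this order (a step that is already met when the one before it is completed fails the run):
1. the specimen next to the red marker is touched by the fingers with more than 0.5 N for 0.2 s (((horizontal distance between marker_red and specimen_a below 0.1 m and contact force between the fingers and specimen_a above 0.5 N) or (horizontal distance between marker_red and specimen_d below 0.1 m and contact force between the fingers and specimen_d above 0.5 N))), for 0.2 s.
2. the second specimen from the red marker is touched by the fingers with more than 0.5 N for 0.2 s (((horizontal distance between marker_red and specimen_a below 0.1 m and contact force between the fingers and specimen_b above 0.5 N) or (horizontal distance between marker_red and specimen_d below 0.1 m and contact force between the fingers and specimen_c above 0.5 N))), for 0.2 s.
3. the third specimen from the red marker is touched by the fingers with more than 0.5 N for 0.2 s (((horizontal distance between marker_red and specimen_a below 0.1 m and contact force between the fingers and specimen_c above 0.5 N) or (horizontal distance between marker_red and specimen_d below 0.1 m and contact force between the fingers and specimen_b above 0.5 N))), for 0.2 s.
4. the last specimen, next to the blue marker, is touched by the fingers with more than 0.5 N for 0.2 s (((horizontal distance between marker_red and specimen_a below 0.1 m and contact force between the fingers and specimen_d above 0.5 N) or (horizontal distance between marker_red and specimen_d below 0.1 m and contact force between the fingers and specimen_a above 0.5 N))), for 0.2 s.
At the end, for the whole second after the job is handed in: The fingers still press on the specimen next to the blue marker with 0.5 to 15 N, and all four specimens are seated in their pockets (within 4 mm of the pocket floor) (((horizontal distance between marker_red and specimen_a below 0.1 m and contact force between the fingers and specimen_d between 0.5 and 15 N) or (horizontal distance between marker_red and specimen_d below 0.1 m and contact force between the fingers and specimen_a between 0.5 and 15 N)) and z of each of specimen_a, specimen_b, specimen_c, specimen_d in the frame of deck below 0.009 m); the arm keeps its last pose, push and grip.
It fails at once if a specimen is pressed with more than 20 N (contact force between the fingers and specimen_a above 20 N or contact force between the fingers and specimen_b above 20 N or contact force between the fingers and specimen_c above 20 N or contact force between the fingers and specimen_d above 20 N).
It fails at once if two specimens are touched at the same time ((contact force between the fingers and specimen_b above 0.5 N and contact force between the fingers and specimen_a above 0.5 N) or (contact force between the fingers and specimen_c above 0.5 N and contact force between the fingers and specimen_a above 0.5 N) or (contact force between the fingers and specimen_c above 0.5 N and contact force between the fingers and specimen_b above 0.5 N) or (contact force between the fingers and specimen_d above 0.5 N and contact force between the fingers and specimen_a above 0.5 N) or (contact force between the fingers and specimen_d above 0.5 N and contact force between the fingers and specimen_b above 0.5 N) or (contact force between the fingers and specimen_d above 0.5 N and contact force between the fingers and specimen_c above 0.5 N)).
It fails at once if a specimen is lifted 8 mm or tipped in its pocket (z of any of specimen_a, specimen_b, specimen_c, specimen_d in the frame of deck above 0.013 m or angle between any of specimen_a, specimen_b, specimen_c, specimen_d's own z axis and vertical above 0.2 rad).
It fails at once if a marker, the spare specimen or the straightedge is moved by 25 mm, or a marker is knocked over (distance of any of marker_red, marker_blue, spare, straightedge from where it was at the start of the episode above 0.025 m or angle between any of marker_red, marker_blue's own z axis and vertical above 0.4 rad).
It fails at once if the bowl, beaker, jar or tamper is moved by 20 mm (distance of any of bowl, beaker, jar, tamper from where it was at the start of the episode above 0.02 m).
It also fails if it takes over 40 s, if anything falls off the work surface, if the arm or the gripper's body presses on something with over 40 N, if the wrist force passes 120 N, or if a joint passes its speed limit or range.

ROBOT

A 7-joint arm with a two-finger parallel gripper is mounted at the origin on the work surface. World frame = base frame: x ahead of the robot, y to its left, z up, the work surface at z = 0. Lengths are in mm, angles in degrees, forces in N, time in s.
With the tool pointing down it reaches from about 425 to 1025 mm from the base axis. Payload 3.6 kg.
Tool frame: the origin (TCP) lies midway between the tips of the shut fingers; the grasp point (between the pads) lies 19 mm behind it; z points along the fingers, y is the direction in which the jaws open and shut (so a half turn about z gives the same grasp; the last joint's range is limited). The gripper opens to 85 mm and grips with 20 to 120 N. Pads are 22 mm wide; open, the fingers measure 114 mm over their backs; the gripper's body (76 mm by 85 mm) begins 54 mm behind the grasp point. The pads swing forward as they close: fully open they stand 13 mm farther back than shut.
Start: joints at [-77.034, 33.873, 2.773, 92.16, -1.908, 54.013, -1.931], TCP at [227.919, 688.246, 231.302] pointing down, gripper open.
Joint ranges: [-153.93, 153.93], [-27.13, 128.08], [-72.61, 78.16], [10.71, 143.7], [-87.88, 267.88], [4.46, 118.87], [-176.78, 176.78]. Speed limits (degrees/s): [147.25, 147.25, 180, 180, 180, 180, 180].

INTERFACE

Orientations are given as a 3x3 rotation matrix whose columns are the frame's x, y, z axes.
In Python, from bench import bot gives the robot as it stands. The module is installed in compiled form; this text tells all that it offers.
- The arm moves only by the tool jog_arm, never from a script. Its argument "commands" is a list of rows, each a list of 6 numbers: the shift along the tool's x, y, z in m, then the turn, a rotation vector about the tool's x, y, z in rad. In form: [[tx, ty, tz, rx, ry, rz], ...]. A call has 1 to 8 rows; each row is the pose to reach, as a shift and turn from the pose commanded when the call began, along the tool's axes at that moment; what a row does not reach only later rows make up. A row lasts 1/12 s, in which the tool goes at most 41.7 mm and 7.16 degrees, less where a joint would pass 70% of its speed; a pose out of reach is approached as far as the arm can. A call with a gripper value outside its range is refused whole. "fingers" is the gripper command: -1 is fully open, 1 is shut, values between are in proportion, set as the call begins (left out, the last holds). The fingers move at their own pace and stop on an object; "force" is the grip in N (left out, the last holds). Time passes only in rows, so rows that repeat a pose let the fingers close. It gives the time, the measured TCP pose, the force and the opening at its end, in the units of the state.
- bot.state(): the state, without advancing time (a new reading comes with each control period).
- bot.grab_frame(name): name is "scene" or "side" or "wrist"; returns a dict with "frame" (420x560x3 uint8, red, green, blue), "camera_matrix" (3x3 intrinsics, pixels), "eye" and "rotation" of the camera in the world. Camera axes: x right, y down, z forward; pixel columns grow to the right and rows downward; lengths in mm; the calibration is good to about 2 mm. A picture is of the moment at which its call begins. There is no depth.
- bot.sign_off(): hands the job in, once; it reports no verdict.
The state is a dict: "time_s": time; "qpos": joint angles; "joint_velocities": joint speeds; "tau": joint torques, N m; "tcp_pos": TCP position; "eef_rot": TCP orientation; "wrist_force": force on the tool from outside, world axes, zero at the start; "ft_torque": the same for the moment, N m; "width": finger opening in mm.
Only numpy, scipy, OpenCV 4.12 (cv2) and the standard library are available. Lean on these libraries where they do the work, as an engineer would, in place of code of your own. Each camera call takes 0.05 s, during which the arm holds its last target.

## Working session

There is one attempt and no reset: what is moved stays moved. The work goes in short steps, Python scripts to look and compute and a tool call to move; the robot and the scene stay as the last step left them, time stands still between calls to the robot, and variables do not carry over. Pictures are saved under pics/ and viewed, and the job is handed in when it is done.

Besides the shell and the picture viewer there is one more tool, called after "Call:" by a JSON object that holds its "method" and its "body", one argument or row to a line. jog_arm: Moves the arm, as the interface text tells. Its arguments: {"type":"object","properties":{"commands":{"type":"array","items":{"type":"array","items":{"type":"number"}}},"fingers":{"type":"number"},"force":{"type":"number"}},"required":["commands"]}

```bash
mkdir -p pics; python3 - <<'E'
from bench import bot
import cv2,pickle
s=bot.state();print(s)
for n in ["scene","side","wrist"]:
    f=bot.grab_frame(n);pickle.dump(f,open(f"pics/{n}0.pkl","wb"))
    cv2.imwrite(f"pics/{n}0.png",f["frame"][:,:,::-1]);print(n,f["eye"],f["rotation"],f["camera_matrix"])
E
```

```text
{'time_s': 0.0, 'qpos': array([-77.03487602,  33.92668051,   2.7662481 ,  92.2372296 ,
        -1.90628668,  54.01293073,  -1.93090977]), 'joint_velocities': array([-0.00259456,  0.01313199, -0.09815654,  0.01345558,  0.05257936,
       -0.01731039, -0.04844428]), 'tau': array([ 3.93136743e-04, -5.48702395e+01,  1.54639777e+00, -1.98121440e+01,
        9.33645963e-03,  8.54086247e-03, -4.57902942e-07]), 'tcp_pos': array([227.6375168 , 687.45127155, 230.12308649]), 'eef_rot': array([[-9.49338769e-01,  3.14253978e-01, -5.81603966e-04],
       [ 3.14254484e-01,  9.49336214e-01, -2.20730685e-03],
       [-1.41517251e-04, -2.27825362e-03, -9.99997395e-01]]), 'wrist_force': array([ 0.04110113,  1.33449546, -0.76307268]), 'ft_torque': array([-0.02815236, -0.06886749,  0.0059504 ]), 'width': 85.38792365059012}
scene [ 982.70642661  727.35015682 1212.82405068] [[-0.8872218   0.37258433 -0.27206324]
 [ 0.46134147  0.71494096 -0.52537936]
 [-0.00123897 -0.59164208 -0.8061998 ]] [[484.94581695   0.         281.95009136]
 [  0.         484.94581695 220.89547978]
 [  0.           0.           1.        ]]
side [  -8.93756578 -739.61878355  636.06525522] [[ 0.76276064 -0.31669564  0.56382629]
 [-0.64663553 -0.38384611  0.65918484]
 [ 0.00766156 -0.86739036 -0.49756936]] [[431.82008856   0.         289.41970116]
 [  0.         431.82008856 216.39482931]
 [  0.           0.           1.        ]]
wrist [148.72062183 713.90965834 373.64961068] [[ 0.31507513  0.89725021  0.30930522]
 [ 0.94906572 -0.29739714 -0.10406343]
 [-0.00138444  0.32633877 -0.94525186]] [[378.53977523   0.         284.49767981]
 [  0.         378.53977523 200.90004437]
 [  0.           0.           1.        ]]
```

View pics/scene0.png

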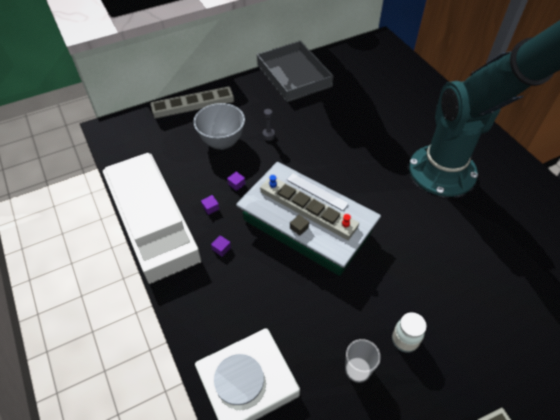

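View pics/side0.png

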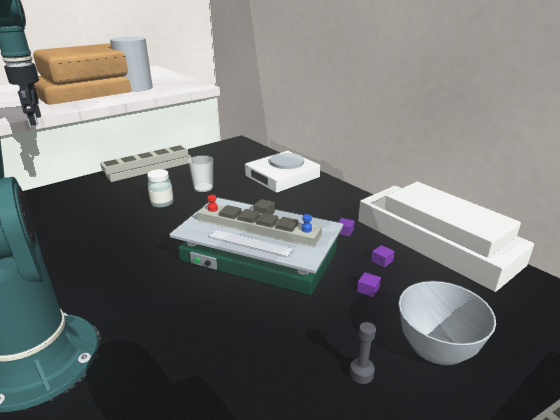

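View pics/wrist0.png

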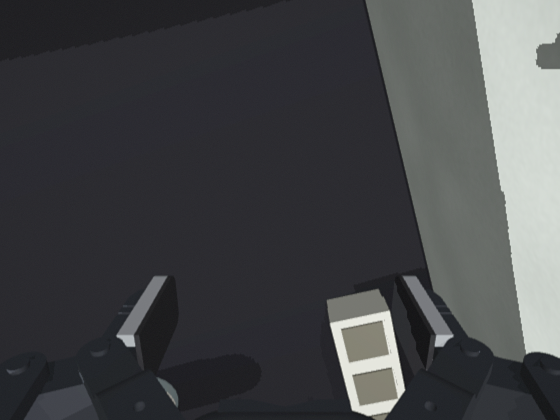

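The scene view shows the red marker at about (347,219) and the blue one at (273,181). The four row blocks are near (331,215), (316,208), (302,200) and (287,191). The spare is at (299,225), and the purple look-alikes are on the bench. Next I'll measure the tops and check an enlarged crop.

```bash
cat > h.py <<'E'
import numpy as np,cv2,pickle
def ray(f,u,v,z):
    K=f["camera_matrix"];d=f["rotation"]@np.linalg.solve(K,[u,v,1.]);e=f["eye"];return e+d*(z-e[2])/d[2]
def proj(f,p):
    c=f["rotation"].T@(np.asarray(p,float)-f["eye"]);q=f["camera_matrix"]@c;return q[:2]/q[2]
def tri(f1,p1,f2,p2):
    P=[f["camera_matrix"]@np.c_[f["rotation"].T,-f["rotation"].T@f["eye"]] for f in(f1,f2)]
    X=cv2.triangulatePoints(P[0],P[1],np.float64(p1).reshape(2,1),np.float64(p2).reshape(2,1));return (X[:3]/X[3]).ravel()
E
python3 - <<'E'
from h import *
F={n:pickle.load(open(f"pics/{n}0.pkl","rb")) for n in("scene","side")}
C={}
for n,(x0,y0,x1,y1) in {"scene":(225,155,395,270),"side":(165,185,350,295)}.items():
    f=F[n];im=f["frame"];h=im.astype(int);R,G,B=h[...,0],h[...,1],h[...,2]
    roi=np.zeros(R.shape,bool);roi[y0:y1,x0:x1]=1
    for c,m in {"red":(R>120)&(G<70)&(B<70),"blue":(B>110)&(R<80)&(B-G>50)}.items():
        ys,xs=np.nonzero(m&roi);p=(xs.mean(),ys.mean());C[n,c]=p;print(n,c,p,xs.min(),xs.max(),ys.min(),ys.max(),ray(f,*p,133))
    cr=im[y0:y1,x0:x1,::-1];cv2.imwrite(f"pics/{n}_crop.png",cv2.resize(cr,None,fx=4,fy=4,interpolation=cv2.INTER_NEAREST))
for c in("red","blue"):print(c,tri(F["scene"],C["scene",c],F["side"],C["side",c]))
E
```

```text
scene red (np.float64(345.921875), np.float64(220.203125)) 342 349 215 225 [460.39017666 103.27573315 133.        ]
scene blue (np.float64(269.7931034482759), np.float64(181.75862068965517)) 229 275 176 241 [ 584.20410527 -119.2899264   133.        ]
side red (np.float64(211.6), np.float64(202.7)) 207 216 195 210 [456.74683324 101.1225458  133.        ]
side blue (np.float64(306.6666666666667), np.float64(222.75968992248062)) 302 311 214 231 [ 572.61298016 -120.51229227  133.        ]
red [458.91438311 102.83494637 131.53535714]
blue [ 580.52723914 -118.79338052  130.19372353]
```

View pics/scene_crop.png

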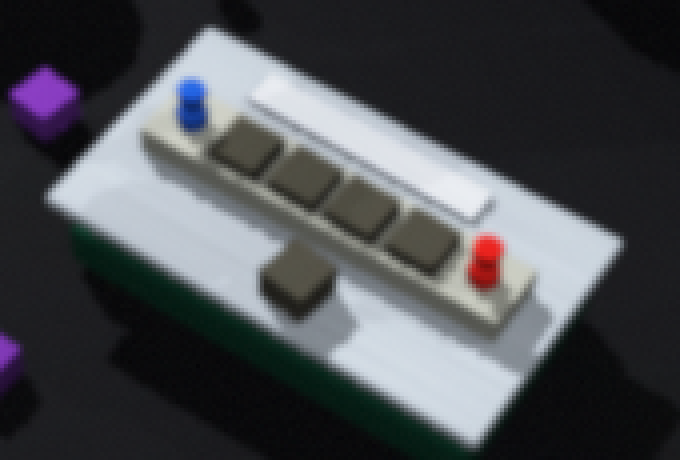

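View pics/side_crop.png

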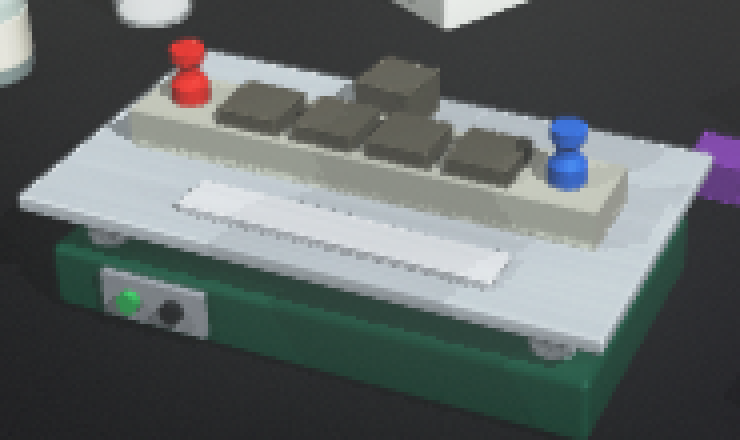

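The crops show the row block tops clearly, with red at the near-robot-left end and blue at the far right end. The spare sits alone off the row. I'll use these top centres and re-mask blue without the purple block.

```bash
python3 - <<'E'
from h import *
F={n:pickle.load(open(f"pics/{n}0.pkl","rb")) for n in("scene","side")}
S=[(423,238),(362,203),(306,173),(247,143)];T=[(261,103),(338,120),(410,136),(488,153)]
for s,t in zip(S,T):
    a=(s[0]/4+225-.4,s[1]/4+155-.4);b=(t[0]/4+165-.4,t[1]/4+185-.4)
    print(ray(F["scene"],*a,125).round(1),ray(F["side"],*b,125).round(1),tri(F["scene"],a,F["side"],b).round(1))
a=(192/4+225-.4,105/4+155-.4);bl=tri(F["scene"],a,F["side"],(306.67,222.76));print("blue",bl)
r=np.array([458.9,102.8]);d=bl[:2]-r;L=np.hypot(*d);print(L,np.degrees(np.arctan2(d[1],d[0])))
for k in(1,2,3,4):print(r+d*k/5)
st=__import__("bench").bot.state();print(st["tcp_pos"])
E
```

```text
[484.   60.3 125. ] [477.5  52.2 125. ] [481.8  58.1 121. ]
[506.5  13.4 125. ] [501.3   5.4 125. ] [505.   10.9 121.3]
[528.6 -29.2 125. ] [522.9 -37.1 125. ] [527.  -31.8 121.1]
[553.2 -73.7 125. ] [545.7 -81.3 125. ] [551.1 -76.3 120.8]
blue [ 574.54270476 -119.24966131  131.79932028]
250.35831772143368 -62.48965375447474
[482.02854095  58.39006774]
[505.1570819   13.98013547]
[528.28562285 -30.42979679]
[551.4141638  -74.83972905]
[227.69409468 687.65409678 230.41604318]
```

Both views agree. The marker distance is 250.4 mm (250 expected), the row direction is -62.5°, and the red-side specimen is at (482,58). I'll move above it at height with the fingers shut, turned so the jaws are square to the row.

Call:
{"method": "jog_arm", "body": {
  "commands": [
    [-0.0265,-0.031,0,0,0,0.0964],
    [-0.053,-0.062,0,0,0,0.193],
    [-0.0795,-0.093,0,0,0,0.289],
    [-0.106,-0.124,0,0,0,0.386],
    [-0.1325,-0.155,0,0,0,0.482],
    [-0.159,-0.186,0,0,0,0.578],
    [-0.1855,-0.217,0,0,0,0.675],
    [-0.212,-0.248,0,0,0,0.771]
  ],
  "fingers": 1,
  "force": 20
}}

```text
time_s: 0.82
tcp_pos: [351.5, 384.1, 231.3]
eef_rot: [[-0.458, 0.889, -0.0], [0.889, 0.458, -0.0], [0.0, -0.0, -1.0]]
wrist_force: [0.6, -0.4, -0.1]
width: -0.2
```

```bash
cat > rem.py <<'E'
import sys,numpy as np
from bench import bot
s=bot.state();R=s["eef_rot"];t=np.array([float(a) for a in sys.argv[1:4]])
yaw=np.degrees(np.arctan2(R[1,0],R[0,0]))
print("t",s["time_s"],"tcp",s["tcp_pos"].round(1),"yaw x",yaw.round(2),"z",R[:,2].round(4),"w",s["width"],"F",s["wrist_force"].round(2),"q",s["qpos"].round(0))
print("tool shift mm",(R.T@(t-s["tcp_pos"])).round(1),"rz",np.radians(yaw-117.5).round(3))
E
python3 rem.py 482 58 200
```

```text
t 0.8167 tcp [351.5 384.1 231.3] yaw x 117.25 z [-1.e-04 -1.e-04 -1.e+00] w -0.15054162657635678 F [ 0.65 -0.41 -0.07] q [-65.  20.  16. 119.  -8.  42. -17.]
tool shift mm [-349.7  -33.2   31.3] rz -0.004
```

Call:
{"method": "jog_arm", "body": {
  "commands": [
    [-0.04,-0.0035,0,0,0,0],
    [-0.08,-0.007,0,0,0,0],
    [-0.12,-0.0105,0,0,0,0],
    [-0.16,-0.014,0,0,0,0],
    [-0.2,-0.0175,0,0,0,0],
    [-0.24,-0.021,0,0,0,0],
    [-0.28,-0.0245,0,0,0,0],
    [-0.31,-0.029,0,0,0,0]
  ]
}}

```text
time_s: 1.48
tcp_pos: [469.7, 94.4, 231.6]
eef_rot: [[-0.459, 0.888, 0.001], [0.888, 0.459, -0.001], [-0.001, 0.001, -1.0]]
wrist_force: [0.4, -0.1, 0.0]
width: -0.2
```

```bash
python3 rem.py 482 58 165
```

```text
t 1.4833 tcp [469.7  94.4 231.6] yaw x 117.35 z [ 1.2e-03 -7.0e-04 -1.0e+00] w -0.15536980463009403 F [ 0.37 -0.07  0.05] q [-34.  17.  21. 124.  -9.  40.  21.]
tool shift mm [-37.9  -5.9  66.6] rz -0.003
```

Call:
{"method": "jog_arm", "body": {
  "commands": [
    [-0.02,-0.003,0,0,0,0],
    [-0.038,-0.006,0.01,0,0,0],
    [-0.038,-0.006,0.035,0,0,0],
    [-0.038,-0.006,0.06,0,0,0],
    [-0.038,-0.006,0.075,0,0,0],
    [-0.038,-0.006,0.085,0,0,0],
    [-0.038,-0.006,0.085,0,0,0],
    [-0.038,-0.006,0.085,0,0,0]
  ]
}}

```text
time_s: 2.15
tcp_pos: [480.8, 61.3, 146.2]
eef_rot: [[-0.462, 0.887, -0.001], [0.887, 0.462, -0.0], [0.0, -0.001, -1.0]]
wrist_force: [-0.1, -0.3, 0.5]
width: 0.4
```

```bash
python3 rem.py 482 58 125; python3 - <<'E'
from h import *
from bench import bot
for n,(x0,y0,x1,y1) in {"scene":(225,155,395,270),"side":(165,185,350,295)}.items():
    f=bot.grab_frame(n);cv2.imwrite(f"pics/{n}1.png",cv2.resize(f["frame"][y0-40:y1,x0:x1,::-1],None,fx=3,fy=3))
    print(n,proj(f,bot.state()["tcp_pos"]))
f=bot.grab_frame("wrist");cv2.imwrite("pics/wrist1.png",f["frame"][...,::-1])
E
```

```text
t 2.15 tcp [480.8  61.3 146.2] yaw x 117.5 z [-6.e-04 -2.e-04 -1.e+00] w 0.4092094034210855 F [-0.12 -0.3   0.53] q [-26.  25.  17. 127. -15.  29.  31.]
tool shift mm [-3.5 -0.5 21.2] rz 0.0
scene [331.9943227  209.30423231]
side [228.60338344 200.40695731]
```

View pics/side1.png

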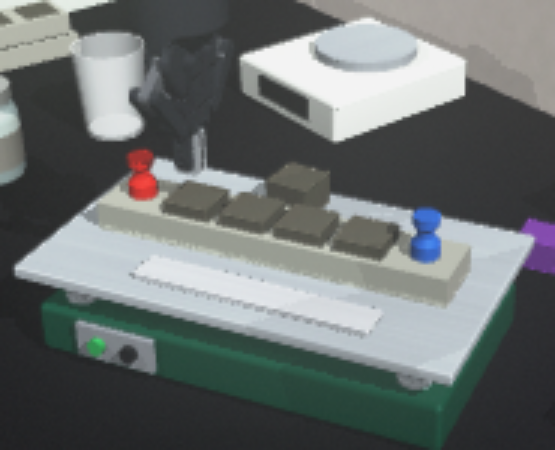

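View pics/wrist1.png

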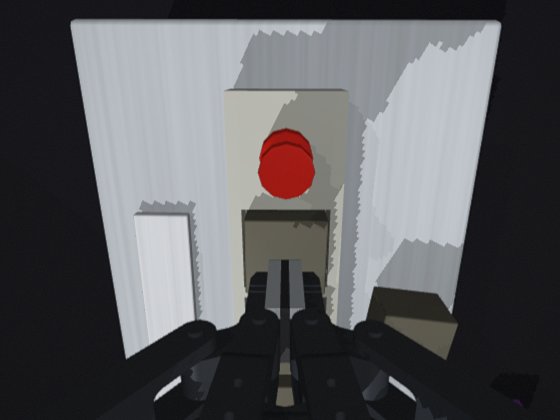

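The wrist view shows the fingertips (285,270) centred across the first specimen (244–330), with red standing next to it. In the side view the tip matches its projection. Lowering slowly.

Call:
{"method": "jog_arm", "body": {
  "commands": [
    [-0.003,-0.0005,0.008,0,0,0],
    [-0.003,-0.0005,0.016,0,0,0],
    [-0.003,-0.0005,0.019,0,0,0],
    [-0.003,-0.0005,0.021,0,0,0],
    [-0.003,-0.0005,0.023,0,0,0],
    [-0.003,-0.0005,0.025,0,0,0],
    [-0.003,-0.0005,0.026,0,0,0],
    [-0.003,-0.0005,0.026,0,0,0]
  ]
}}

```text
time_s: 2.97
tcp_pos: [481.4, 58.4, 120.3]
eef_rot: [[-0.462, 0.887, -0.001], [0.887, 0.462, 0.0], [0.0, -0.001, -1.0]]
wrist_force: [-2.2, -0.4, 5.3]
width: 0.4
```

```bash
python3 rem.py 482 58 118
```

```text
t 2.9667 tcp [481.4  58.4 120.3] yaw x 117.5 z [-8.e-04  0.e+00 -1.e+00] w 0.3894211142970991 F [-2.23 -0.37  5.28] q [-24.  28.  15. 128. -17.  26.  32.]
tool shift mm [-0.6  0.3  2.3] rz -0.0
```

The force is 5.3 N upward. I'll hold there for 0.33 s or more, then lift.

Call:
{"method": "jog_arm", "body": {
  "commands": [
    [0,0,0,0,0,0],
    [0,0,0,0,0,0],
    [0,0,0,0,0,0],
    [0,0,0,0,0,0]
  ]
}}

```text
time_s: 3.3
tcp_pos: [481.4, 58.4, 120.5]
eef_rot: [[-0.462, 0.887, -0.001], [0.887, 0.462, 0.0], [0.0, -0.001, -1.0]]
wrist_force: [-2.3, 0.1, 5.2]
width: 0.2
```

Call:
{"method": "jog_arm", "body": {
  "commands": [
    [0,0,-0.004,0,0,0],
    [0,0,-0.01,0,0,0],
    [0,0,-0.02,0,0,0],
    [-0.012,0,-0.026,0,0,0],
    [-0.03,0,-0.026,0,0,0],
    [-0.046,0,-0.026,0,0,0],
    [-0.05,0,-0.026,0,0,0],
    [-0.05,0,-0.026,0,0,0]
  ]
}}

```text
time_s: 3.97
tcp_pos: [506.1, 12.2, 147.0]
eef_rot: [[-0.459, 0.888, 0.002], [0.888, 0.459, -0.001], [-0.002, 0.002, -1.0]]
wrist_force: [0.3, 0.7, -0.3]
width: 0.2
```

```bash
python3 rem.py 505 13.5 120; python3 - <<'E'
from h import *
from bench import bot
f=bot.grab_frame("wrist");cv2.imwrite("pics/wrist2.png",f["frame"][...,::-1])
E
```

```text
t 3.9667 tcp [506.1  12.2 147. ] yaw x 117.32 z [ 2.1e-03 -7.0e-04 -1.0e+00] w 0.167161862866126 F [ 0.32  0.67 -0.32] q [-19.  27.  17. 125. -15.  30.  36.]
tool shift mm [ 1.7 -0.4 27. ] rz -0.003
```

View pics/wrist2.png

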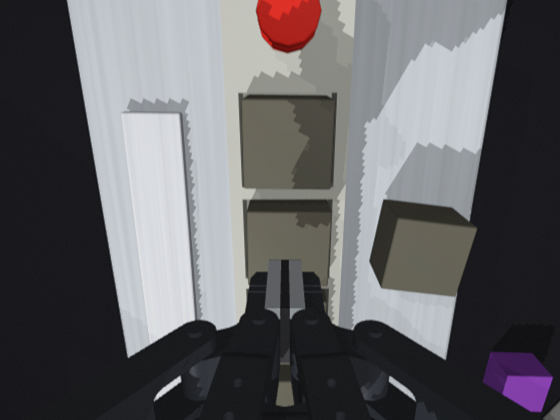

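The first touch held 5.2 N for over 0.3 s. The wrist view shows specimen 1 seated at (288,140), red standing, and the tip over specimen 2 at (288,245). Lowering on the second.

Call:
{"method": "jog_arm", "body": {
  "commands": [
    [0.0005,0,0.008,0,0,0],
    [0.001,0,0.016,0,0,0],
    [0.001,0,0.02,0,0,0],
    [0.001,0,0.022,0,0,0],
    [0.001,0,0.024,0,0,0],
    [0.001,0,0.026,0,0,0],
    [0.001,0,0.026,0,0,0],
    [0.001,0,0.026,0,0,0]
  ]
}}

```text
time_s: 4.68
tcp_pos: [503.4, 15.9, 120.2]
eef_rot: [[-0.463, 0.887, -0.002], [0.887, 0.463, 0.001], [0.002, -0.002, -1.0]]
wrist_force: [-2.8, 1.7, 5.3]
width: -0.2
```

Call:
{"method": "jog_arm", "body": {
  "commands": [
    [0,0,0,0,0,0],
    [0,0,0,0,0,0],
    [0,0,0,0,0,0]
  ]
}}

```text
time_s: 4.93
tcp_pos: [503.6, 15.7, 120.5]
eef_rot: [[-0.462, 0.887, -0.002], [0.887, 0.462, 0.001], [0.002, -0.001, -1.0]]
wrist_force: [-2.1, 1.5, 6.7]
width: -0.2
```

Call:
{"method": "jog_arm", "body": {
  "commands": [
    [0,0,0,0,0,0],
    [0,0,-0.006,0,0,0],
    [0,0,-0.02,0,0,0],
    [-0.012,0,-0.026,0,0,0],
    [-0.03,0,-0.026,0,0,0],
    [-0.046,0,-0.026,0,0,0],
    [-0.052,0,-0.026,0,0,0],
    [-0.052,0,-0.026,0,0,0]
  ]
}}

```text
time_s: 5.6
tcp_pos: [529.9, -33.9, 146.8]
eef_rot: [[-0.458, 0.889, 0.002], [0.889, 0.458, -0.002], [-0.002, 0.001, -1.0]]
wrist_force: [0.5, 0.2, -0.4]
width: 0.4
```

```bash
python3 rem.py 528 -31 120; python3 - <<'E'
from h import *
from bench import bot
f=bot.grab_frame("wrist");cv2.imwrite("pics/wrist3.png",f["frame"][...,::-1])
E
```

```text
t 5.6 tcp [529.9 -33.9 146.8] yaw x 117.29 z [ 0.0024 -0.0016 -1.    ] w 0.37190004204097893 F [ 0.45  0.25 -0.35] q [-14.  28.  17. 122. -15.  32.  41.]
tool shift mm [ 3.5 -0.4 26.7] rz -0.004
```

View pics/wrist3.png

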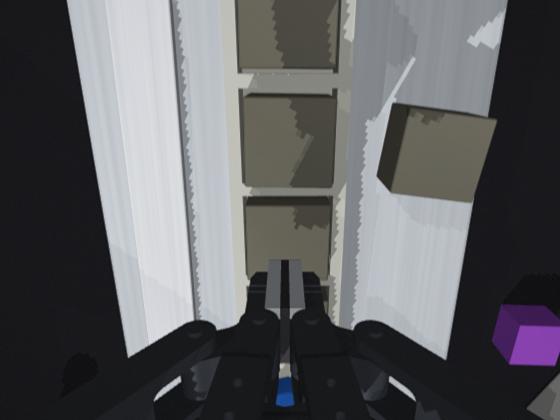

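The wrist view shows two specimens behind, the tip over the third (288,245) and blue just ahead (286,390). Lowering on the third.

Call:
{"method": "jog_arm", "body": {
  "commands": [
    [0,0,0.008,0,0,0],
    [0,0,0.016,0,0,0],
    [0,0,0.02,0,0,0],
    [0,0,0.022,0,0,0],
    [0,0,0.024,0,0,0],
    [0,0,0.026,0,0,0],
    [0,0,0.026,0,0,0],
    [0,0,0.026,0,0,0]
  ]
}}

```text
time_s: 6.32
tcp_pos: [527.4, -30.2, 120.3]
eef_rot: [[-0.462, 0.887, -0.002], [0.887, 0.462, 0.001], [0.002, -0.001, -1.0]]
wrist_force: [-2.8, 2.3, 5.1]
width: 0.1
```

Call:
{"method": "jog_arm", "body": {
  "commands": [
    [0,0,0,0,0,0],
    [0,0,0,0,0,0],
    [0,0,0,0,0,0]
  ]
}}

```text
time_s: 6.57
tcp_pos: [527.4, -30.2, 120.4]
eef_rot: [[-0.462, 0.887, -0.002], [0.887, 0.462, 0.001], [0.002, -0.001, -1.0]]
wrist_force: [-3.8, 1.7, 5.7]
width: 0.0
```

Call:
{"method": "jog_arm", "body": {
  "commands": [
    [0,0,0,0,0,0],
    [0,0,-0.006,0,0,0],
    [0,0,-0.02,0,0,0],
    [-0.012,0,-0.026,0,0,0],
    [-0.03,0,-0.026,0,0,0],
    [-0.046,0,-0.026,0,0,0],
    [-0.05,0,-0.026,0,0,0],
    [-0.05,0,-0.026,0,0,0]
  ]
}}

```text
time_s: 7.23
tcp_pos: [552.7, -77.9, 146.7]
eef_rot: [[-0.459, 0.888, 0.002], [0.888, 0.459, -0.001], [-0.002, 0.001, -1.0]]
wrist_force: [-0.2, 0.9, 0.1]
width: -0.1
```

```bash
python3 rem.py 551.3 -75.3 120; python3 - <<'E'
from h import *
from bench import bot
f=bot.grab_frame("wrist");cv2.imwrite("pics/wrist4.png",f["frame"][...,::-1])
f=bot.grab_frame("side");cv2.imwrite("pics/side4.png",cv2.resize(f["frame"][145:295,165:350,::-1],None,fx=3,fy=3))
E
```

```text
t 7.2333 tcp [552.7 -77.9 146.7] yaw x 117.32 z [ 0.0022 -0.0015 -1.    ] w -0.10921928774836323 F [-0.24  0.88  0.08] q [ -9.  30.  16. 118. -14.  34.  45.]
tool shift mm [ 3.1 -0.1 26.7] rz -0.003
```

View pics/wrist4.png

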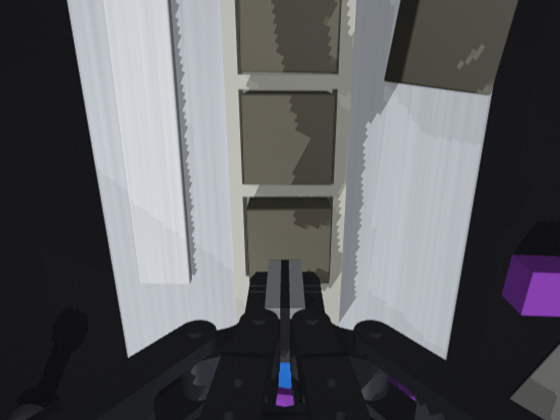

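View pics/side4.png

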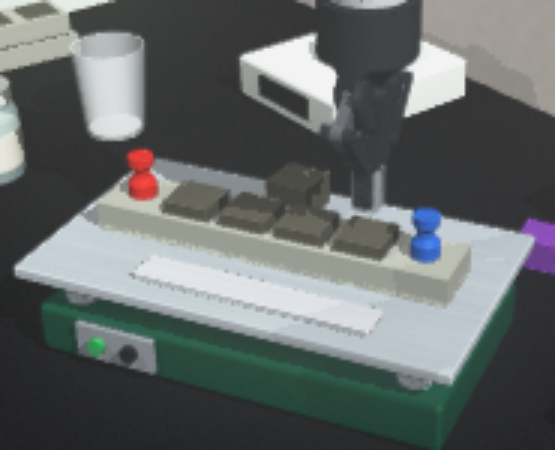

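The side view shows the tip (368,205) above the last specimen (367,237), clear of blue (426,235), with all four blocks level in the mould. Lowering on the last one.

Call:
{"method": "jog_arm", "body": {
  "commands": [
    [0,0,0.008,0,0,0],
    [0,0,0.016,0,0,0],
    [0,0,0.02,0,0,0],
    [0,0,0.022,0,0,0],
    [0,0,0.024,0,0,0],
    [0,0,0.026,0,0,0],
    [0,0,0.026,0,0,0],
    [0,0,0.026,0,0,0]
  ]
}}

```text
time_s: 8.0
tcp_pos: [550.6, -74.6, 120.3]
eef_rot: [[-0.462, 0.887, -0.002], [0.887, 0.462, 0.001], [0.002, -0.001, -1.0]]
wrist_force: [-3.1, 2.8, 6.4]
width: -0.1
```

Call:
{"method": "jog_arm", "body": {
  "commands": [
    [0,0,0,0,0,0],
    [0,0,0,0,0,0],
    [0,0,0,0,0,0],
    [0,0,0,0,0,0],
    [0,0,0,0,0,0],
    [0,0,0,0,0,0]
  ]
}}

```text
time_s: 8.5
tcp_pos: [551.0, -74.8, 120.6]
eef_rot: [[-0.462, 0.887, -0.001], [0.887, 0.462, 0.001], [0.001, -0.0, -1.0]]
wrist_force: [-2.5, 2.4, 5.9]
width: -0.1
```

```bash
python3 rem.py 551.3 -75.3 120; python3 - <<'E'
from h import *
from bench import bot
f=bot.grab_frame("side");cv2.imwrite("pics/side5.png",cv2.resize(f["frame"][145:295,165:350,::-1],None,fx=3,fy=3))
print(bot.state()["wrist_force"])
E
```

```text
t 8.5 tcp [551.  -74.8 120.6] yaw x 117.52 z [-1.e-03  9.e-04 -1.e+00] w -0.06845229926982094 F [-2.52  2.41  5.86] q [ -8.  32.  15. 119. -16.  31.  46.]
tool shift mm [-0.5  0.   0.5] rz 0.0
[-2.19321359  1.5770647   5.02515889]
```

View pics/side5.png

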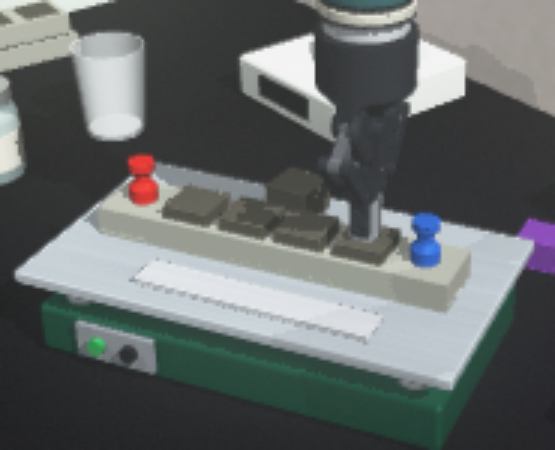

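The tip is on the last specimen at (365,240). The deck has sunk slightly, both markers are standing, and the force is steady at 5–6 N. Handing in.

```bash
python3 -c "
from bench import bot
print(bot.sign_off())"
```

```text
the job is handed in; nothing more can be done
None
```

I touched the four specimens one at a time from red to blue with the shut fingertips. I handed the job in at about 8.5 s with the tips still resting on the specimen by the blue marker.

- **Touches:** the wrist sensor read about 5 to 7 N upward on each specimen. Each of the first three touches lasted 0.25 s or more before I lifted off.
- **Last checks:** the force on the last specimen was steady at 5.0 to 5.9 N, inside the 0.5 to 15 N range. The final side view showed all four specimens seated and both markers standing, with the deck sunk slightly under the push.
- **Disagreements:** where the two cameras' sight lines crossed, the tops came out about 4 mm below the stated 125 mm. While pressing, the sensor also showed 2 to 4 N sideways. Neither affected the touches.

The hand-in reported no verdict.

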